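Stand a blood tube in the reader and hold its shutter open at the mark

ROBOT

A 6-joint arm with a two-finger parallel gripper is mounted at the origin on a cart in front of the work surface, level with it; the furniture and walls round the work are solid. World frame = base frame: x ahead of the robot, y to its left, z up, the work surface at z = 0. Lengths are in mm, angles in rad, forces in N, time in s.
With the tool pointing down it reaches from about 300 to 875 mm from the base axis. Payload 6.4 kg.
Tool frame: the origin (TCP) lies at the very end of the fingers, on their centre line; the grasp point (between the pads) lies 19 mm behind it; z points along the fingers, y is the line along which they close (so a half turn about z gives the same grasp; the last joint's range is limited). The gripper opens to 88 mm and grips with 3 to 60 N. Pads are 18 mm wide; open, the fingers measure 123 mm over their backs; the gripper's body (75 mm by 187 mm) begins 45 mm behind the grasp point.
Start: joints at [0.937, 0.181, 1.607, -0, 1.354, -0.206], TCP at [238.541, 523.201, 238.714] pointing down, gripper open.
Joint ranges: [-2.99, 2.99], [-0.89, 2.07], [0.3, 2.58], [-1.14, 4.28], [0, 2.63], [-3.12, 3.12]. Speed limits (rad/s): [2.57, 2.57, 3.01, 3.14, 3.14, 3.14].

INTERFACE

Orientations are given as a unit quaternion [x, y, z, w].
In Python, from rig import robot, viewer gives the robot as it stands. The module is installed in compiled form; this text tells all that it offers.
- The arm moves only by the tool send_rows, never from a script. Its argument "plan" is a list that holds one entry, the list of rows, each a list of 5 numbers: the shift along the tool's x, y, z in mm, then the turn about the tool's z in rad, then the gripper command: -1 is shut, 1 is fully open, values between are in proportion. In form: [[[tx, ty, tz, twist, gripper], ...]]. A call has 1 to 5 rows; each row shifts and turns the commanded pose from where the row before left it, along the tool's axes as they then stand; what a row does not reach is not made up. A row lasts 1/8 s, in which the tool goes at most 62.5 mm and 10.7 degrees, less where a joint would pass 70% of its speed; a pose out of reach is approached as far as the arm can. A call is refused whole if a number of a shift passes 62.5 or a number of a turn 0.188, either way. A call with a gripper value outside its range is refused whole. The fingers move at their own pace and stop on an object; "force" is the grip in N (left out, the last holds). Time passes only in rows, so rows that do not move let the fingers close. It gives the time, the measured TCP pose, the force, the opening and the grip force at its end, in the units of the state.
- robot.read_state(): the state, without advancing time (a new reading comes with each control period).
- viewer.read_camera(name): name is "scene" or "top" or "wrist"; returns the picture (400x640x3 uint8, blue, green, red); there is no depth.
- viewer.camera_model(name): a dict with "camera_matrix" (3x3 intrinsics, pixels), "rvec" (rotation vector, rad) and "tvec" (3), from world to camera coordinates, as OpenCV has them; the wrist camera has in their place "tool_from_camera" (4x4, takes a point from camera to tool coordinates, whose origin is the TCP and whose axes are the flange's). Camera axes: x right, y down, z forward; pixel columns grow to the right and rows downward; lengths in mm; the calibration is good to about 2 mm. A picture is of the moment at which its call begins: read the wrist's pose just before it. camera_model takes no time and is no camera call.
- robot.finish_job(): hands the job in; it is judged then, once.
The state is a dict: "time_s": time; "joint_positions": joint angles; "qd": joint speeds; "joint_efforts": joint torques, N m; "ee_pos": TCP position; "tcp_rot": TCP orientation; "ft_force": force on the tool from outside, world axes, zero at the start; "ft_torque": the same for the moment, N m; "grip_width": finger opening in mm; "grip_force": force on a finger pad.
Only numpy, scipy, OpenCV 4.12 (cv2) and the standard library are available. Lean on these libraries where they do the work, as an engineer would, in place of code of your own. Each camera call takes 0.05 s, during which the arm holds its last target. There are 200 camera calls.

TASK

Take the capped blood tube from its slanted rest and stand it upright, cap up, fully down in the round well of the tube reader, and let go of it. Then take hold of the black upright grip of the reader's spring-return shutter, pull it out until the shutter's white pointer lines up with the index rider clipped on the scale bar, and keep it there: the program finishes while still holding the shutter at the mark. Leave the brown bottle, the slide carton and the tally counter where they are.

Things in the scene. Friction and masses are not known exactly. Their poses are not given: they have to be found in the camera images.
- sample_tube: Capped blood tube, 86 mm long, about 14 g; glass 13 mm in diameter with a round bottom, round cap 17 mm in diameter over the last 17 mm. Origin at the middle of its bottom end, own z axis along the tube towards the cap (cap centre at z = 77 mm). It starts on the rest, sloping up at 45 degrees with the cap end free in the air and can be gripped round the cap.
- tube_rest: Slanted white plastic rest, fixed; foot plate 90x60x6 mm, origin at the centre of its underside, own z up. Its trough, 20 mm wide outside with low walls, rises at 45 degrees towards its own +x, so the tube's cap end points to +x and up. The trough carries the lower 50 mm of the tube, the upper 36 mm stick out; tube axis in the rest's xz plane, tube bottom at x = -28 mm, z = 22 mm.
- reader: Tube reader, fixed on the worktop: grey base 270x110x14 mm, origin at the centre of its underside, own z up. A white lamp house (top at z = 44 mm, x from 4 to 64 mm, 90 mm wide) stands in the middle; the white well block (60x60 mm, top at z = 66 mm) at the +x end; at the -x end the shutter carriage runs on two rods.
- well_mouth (a point): Centre of the mouth of the round well in the well block's top, 66 mm over the worktop; well 22 mm in diameter with a small chamfer, 46 mm deep, axis vertical. A tube in it may lean up to about 11 degrees.
- well_floor (a point): Centre of the well's floor, 46 mm below its mouth, 20 mm over the worktop.
- shutter (a joint): Shutter slide, in m: 0 closed (carriage next to the lamp house), grows as it is pulled out along the reader's own -x, stop at 0.085. A spring pulls it back: about 4 N at 0 and 1.2 N more for every 10 mm (about 10 N at 0.05). Let go, it closes. It starts closed.
- shutter_grip (a point): Grip point on the shutter's black upright grip, a block 14 mm (reader's x) by 34 mm (reader's y), from 30 to 86 mm over the worktop, on a 34x62 mm dark carriage; the point is on its centre line, 70 mm over the worktop. Axes as the reader's. Moves with the shutter. Fingertips kept over 47 mm pass over the lamp house, 19 mm behind the closed grip.
- shutter_pointer (a point): Tip of the small white pointer on the shutter carriage's reader +y side, 28 mm over the worktop; at the same reader x as the grip's centre. Moves with the shutter.
- mark_rider: Small dark index rider 8x14 mm with a white line, clipped fast on the aluminium scale bar on the reader's +y side, fixed; origin at the line, 24 mm over the worktop, top 29 mm, axes as the reader's. It sits 30 to 60 mm out from the closed pointer, different each time. At the mark, pointer and line have the same reader x. It does not stop the shutter.
- oil_vial: Small brown bottle with black cap, 31 mm in diameter, 70 mm tall, bystander; origin at its underside.
- slide_carton: Small white carton of slides, 28x79x22 mm, bystander; origin at its underside.
- counter: Round hand tally counter with finger ring, 56x60x21 mm, bystander; origin at its underside.
Things that resemble listed ones, but are neither listed nor needed, are in the scene too. What is shaped like the sample_tube but blue or yellow is not meant.

How it is judged:
By the outcome, as a careful person would: the job done as asked, in the order asked, and still so for the second after the job is handed in, while the arm keeps its last pose, push and grip.
It also fails if it takes over 61 s, if anything falls off the work surface, if the arm or the gripper's body presses on something with over 40 N, if the wrist force passes 120 N, or if a joint passes its speed limit or range.

## Working session

There is one attempt and no reset: what is moved stays moved. The work goes in short steps, Python scripts to look and compute and a tool call to move; the robot and the scene stay as the last step left them, time stands still between calls to the robot, and variables do not carry over. Pictures are saved under pics/ and viewed, at most 10 in all, crops included, and the job is handed in when it is done.

Besides the shell and the picture viewer there is one more tool, called after "Call:" as name(argument=value, ...) on one line, values as JSON. send_rows: Moves the arm, as the interface text tells. Its arguments: {"type":"object","properties":{"plan":{"type":"array","items":{"type":"array","items":{"type":"array","items":{"type":"number"}}}},"force":{"type":"number"}},"required":["plan"]}

```bash
mkdir -p pics; cat > h.py <<'E'
import numpy as np, cv2
from scipy.spatial.transform import Rotation as R
from rig import robot, viewer
def model(name, st=None):
    m=viewer.camera_model(name); K=np.array(m["camera_matrix"],float)
    if "rvec" in m:
        Rm=cv2.Rodrigues(np.array(m["rvec"],float))[0]; t=np.array(m["tvec"],float).ravel()
    else:
        T=np.array(m["tool_from_camera"],float)
        Rt=R.from_quat(st["tcp_rot"]).as_matrix(); Rc=Rt@T[:3,:3]; c=Rt@T[:3,3]+np.array(st["ee_pos"])
        Rm=Rc.T; t=-Rm@c
    return K,Rm,t
def ray(M,uv):
    K,Rm,t=M; d=Rm.T@np.linalg.inv(K)@np.array([uv[0],uv[1],1.]); return -Rm.T@t,d
def onplane(M,uv,z):
    c,d=ray(M,uv); return c+d*(z-c[2])/d[2]
def proj(M,p):
    K,Rm,t=M; q=K@(Rm@np.array(p,float)+t); return q[:2]/q[2]
def tri(rays):
    A=np.zeros((3,3));b=np.zeros(3)
    for c,d in rays:
        d=d/np.linalg.norm(d);P=np.eye(3)-np.outer(d,d);A+=P;b+=P@c
    return np.linalg.solve(A,b)
E
python3 - <<'E'
from h import *
s=robot.read_state();print(s)
for n in("scene","top"):
    cv2.imwrite(f"pics/{n}0.png",viewer.read_camera(n)); M=model(n); print(n,-M[1].T@M[2],M[0].tolist(),M[1].round(2).tolist())
print(viewer.camera_model("wrist"))
E
```

```text
{'time_s': 0.0, 'joint_positions': array([ 9.36749235e-01,  1.81533152e-01,  1.60799098e+00,  2.11484727e-05,
        1.35378493e+00, -2.06301004e-01]), 'qd': array([-1.80566182e-03,  2.50148360e-04,  8.96819213e-05,  1.08837979e-03,
        3.99508212e-04,  6.40352513e-04]), 'joint_efforts': array([-1.33875703e-03, -4.33873415e+01, -3.41841745e+01,  7.02352775e-02,
        3.83549288e-02, -1.45284466e-04]), 'ee_pos': array([238.1830151 , 522.771959  , 237.82279761]), 'tcp_rot': array([ 2.12248439e-01,  9.77215362e-01, -7.79341876e-04, -3.59503235e-04]), 'ft_force': array([0.78985278, 0.77593504, 0.32795413]), 'ft_torque': array([-0.04814941, -0.03108011,  0.00507409]), 'grip_force': 0.0, 'grip_width': 88.43415463330079}
scene [ 196.48486957 -786.61347484  456.05746841] [[362.29266693703136, 0.0, 320.5020743825122], [0.0, 362.29266693703136, 203.33397305034947], [0.0, 0.0, 1.0]] [[0.88, -0.47, 0.02], [-0.18, -0.38, -0.91], [0.43, 0.8, -0.42]]
top [ 465.60947567  -77.18691656 1263.74352496] [[464.20986986451555, 0.0, 323.98134317396807], [0.0, 464.20986986451555, 196.23184935061278], [0.0, 0.0, 1.0]] [[-0.0, -1.0, -0.02], [-0.99, 0.0, -0.11], [0.11, 0.02, -0.99]]
{'camera_matrix': array([[348.14148411,   0.        , 320.49491921],
       [  0.        , 348.14148411, 195.72877862],
       [  0.        ,   0.        ,   1.        ]]), 'tool_from_camera': array([[-2.82951049e-04, -9.50946077e-01, -3.09356556e-01,
         8.12094264e+01],
       [ 9.99999353e-01,  7.17385620e-05, -1.13516382e-03,
         7.24600061e-01],
       [ 1.10167238e-03, -3.09356677e-01,  9.50945441e-01,
        -1.45770581e+02],
       [ 0.00000000e+00,  0.00000000e+00,  0.00000000e+00,
         1.00000000e+00]])}
```

View pics/scene0.png

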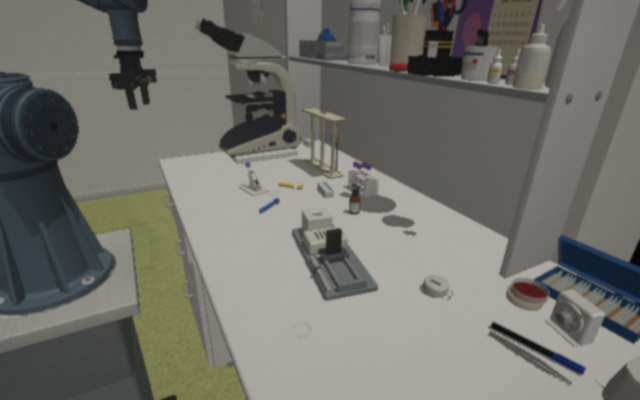

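View pics/top0.png

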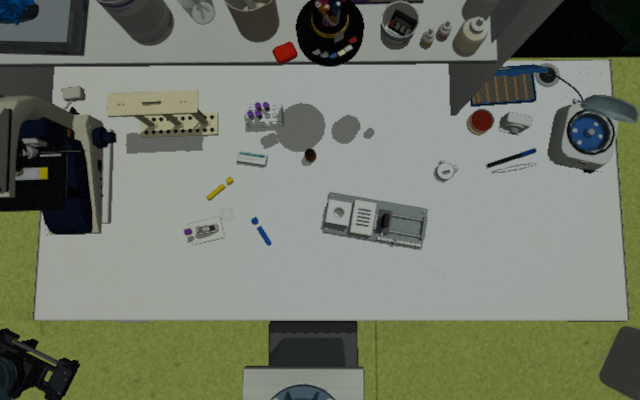

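Candidates for the sample tube in the top view are the purple cap on the rest (188,232), the purple-capped tubes in the rack (262,107), the yellow tube (220,188) and the blue tube (261,231). By the description it is the one on the slanted rest, so I'll check that in a close crop.

```bash
python3 - <<'E'
from h import *
t=cv2.imread("pics/top0.png"); s=robot.read_state(); w=viewer.read_camera("wrist"); cv2.imwrite("pics/w0.png",w)
a=cv2.resize(t[205:255,170:270],(400,200),interpolation=cv2.INTER_CUBIC)
b=cv2.resize(t[185:255,315:435],(400,233),interpolation=cv2.INTER_CUBIC)
o=np.zeros((585,800,3),np.uint8);o[:200,:400]=a;o[:233,400:]=b;o[235:585,:560]=cv2.resize(w,(560,350));cv2.imwrite("pics/c0.png",o)
M=model("top")
print("cap",onplane(M,(188,232),76),"rest",onplane(M,(205,230),6),"well",onplane(M,(339,212),66),"grip",onplane(M,(384,219),86))
E
```

```text
cap [504.81894613 291.62852414  76.        ] rest [512.45829439 267.12159143   6.        ] well [555.95733166 -95.99790884  66.        ] grip [ 536.36825645 -209.55733672   86.        ]
```

View pics/c0.png

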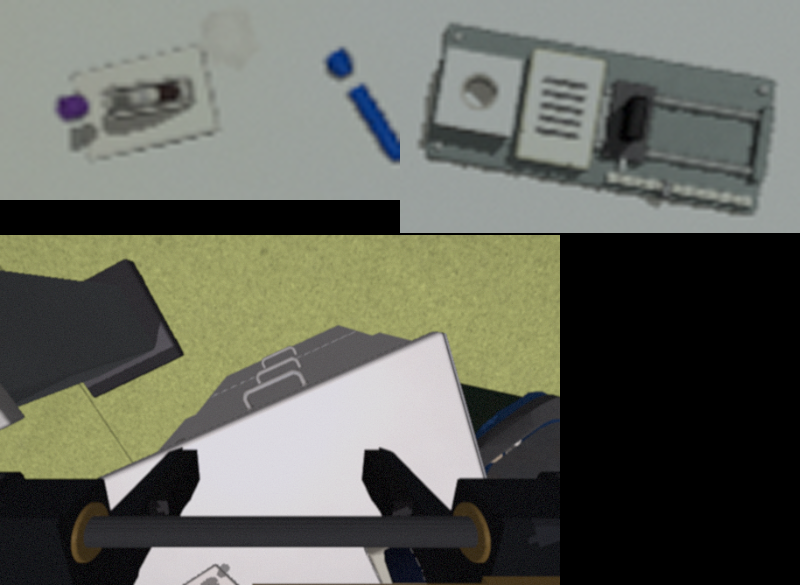

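Crop: the red-filled tube with a purple cap at top px (188,231) lies in the white rest, cap towards world +y. The reader's well is at about (339,212), the grip at (384,219) and the rider at about (393,244). Moving above the rest.

Call:
send_rows(plan=[[[-56.5,-16.5,0,0,1],[-56.5,-16.5,0,0,1],[-56.5,-16.5,0,0,1],[-56.5,-16.5,0,0,1],[-56.5,-16.5,0,0,1]]])

```text
time_s: 0.78
ee_pos: [462.5, 329.5, 238.6]
tcp_rot: [0.212, 0.977, 0.0, -0.0]
ft_force: [0.4, 0.3, -0.2]
grip_width: 88.2
grip_force: 0.0
```

Call:
send_rows(plan=[[[-56.5,-16.5,0,0,1],[0,0,0,0.185,1],[0,0,0,0.185,1],[0,0,0,0.185,1],[0,0,0,0.185,1]]])

```text
time_s: 1.4
ee_pos: [505.8, 292.3, 238.3]
tcp_rot: [0.554, 0.833, -0.0, -0.0]
ft_force: [-0.4, 0.9, -0.1]
grip_width: 87.8
grip_force: 0.0
```

Call:
send_rows(plan=[[[0,0,0,0.185,1],[0,0,0,0,1],[0,0,0,0,1]]])

```text
time_s: 1.78
ee_pos: [505.8, 292.4, 238.5]
tcp_rot: [0.625, 0.781, -0.0, -0.0]
ft_force: [-0.2, 0.4, -0.1]
grip_width: 88.1
grip_force: 0.0
```

```bash
python3 - <<'E'
from h import *
import pickle
s=robot.read_state(); w=viewer.read_camera("wrist"); cv2.imwrite("pics/w1.png",w); pickle.dump(s,open("s1.pkl","wb"))
print(s["ee_pos"],s["joint_positions"],R.from_quat(s["tcp_rot"]).as_matrix().round(3).tolist())
M=model("wrist",s)
hsv=cv2.cvtColor(w,cv2.COLOR_BGR2HSV)
m=cv2.inRange(hsv,(125,60,30),(160,255,255));n,l,st,c=cv2.connectedComponentsWithStats(m)
for i in range(1,n):
    if st[i][4]>30: print(st[i],c[i],onplane(M,c[i],76))
E
```

```text
[505.8027396  292.44562924 238.52967535] [3.21207664e-01 2.01601771e-01 1.58300328e+00 3.49501850e-07
 1.35739084e+00 9.96014114e-02] [[-0.22, 0.976, -0.0], [0.976, 0.22, -0.0], [-0.0, -0.0, -1.0]]
[313 166  17  22 294] [321.45918367 176.38095238] [506.31890293 292.05438007  76.        ]
```

View pics/w1.png

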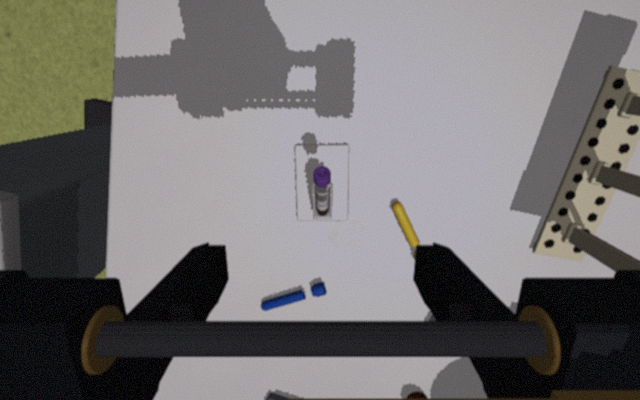

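The wrist view shows the purple cap at (321,176), the tube running down to (323,213), and the rest aligned with the image columns. The TCP is right over the cap and the jaws are square to the tube, so I'll descend and grip lightly.

Call:
send_rows(plan=[[[0,0,60,0,1],[0,0,60,0,1],[0,0,40,0,1],[0,0,21,0,1],[0,0,0,0,1]]], force=5)

```text
time_s: 2.45
ee_pos: [504.3, 291.9, 55.7]
tcp_rot: [0.625, 0.78, -0.002, -0.001]
ft_force: [-0.4, 0.5, -0.5]
grip_width: 88.2
grip_force: 0.0
```

Call:
send_rows(plan=[[[0,0,0,0,-1],[0,0,0,0,-1],[0,0,0,0,-1],[0,0,0,0,-1],[0,0,0,0,-1]]])

```text
time_s: 3.08
ee_pos: [506.0, 292.5, 57.9]
tcp_rot: [0.626, 0.78, 0.0, 0.0]
ft_force: [-0.2, 0.1, -0.2]
grip_width: 40.1
grip_force: 0.0
```

Call:
send_rows(plan=[[[0,0,0,0,-1],[0,0,0,0,-1],[0,0,0,0,-1],[0,0,0,0,-1],[0,0,0,0,-1]]])

```text
time_s: 3.7
ee_pos: [505.9, 292.5, 57.7]
tcp_rot: [0.626, 0.78, -0.0, -0.0]
ft_force: [-0.0, -0.6, 0.5]
grip_width: 15.9
grip_force: 5.0
```

Gripped. Lifting and looking.

Call:
send_rows(plan=[[[0,0,-20,0,-1],[0,0,-40,0,-1],[0,0,-45,0,-1],[0,0,-45,0,-1],[0,0,0,0,-1]]])

```text
time_s: 4.32
ee_pos: [508.6, 293.5, 214.0]
tcp_rot: [0.626, 0.78, 0.004, 0.003]
ft_force: [-0.3, 0.2, 0.4]
grip_width: 16.0
grip_force: 5.0
```

```bash
python3 - <<'E'
from h import *
s=robot.read_state(); w=viewer.read_camera("wrist"); cv2.imwrite("pics/w2.png",w);sc=viewer.read_camera("scene")
print(s["ee_pos"],s["grip_width"],s["grip_force"])
g=s["ee_pos"]+[0,0,19]
u,v=proj(model("scene"),g).round().astype(int); print(u,v,proj(model("wrist",s),g))
a=sc[max(v-30,0):v+50,u-50:u+50]
o=np.zeros((400,800,3),np.uint8);o[:320,:400]=cv2.resize(a,(400,320),interpolation=cv2.INTER_CUBIC)
o[:,400:]=w[:,120:520];cv2.imwrite("pics/c2.png",o)
E
```

```text
[508.61856194 293.54946044 214.04669813] 16.035407547932568 4.976515502203256
244 115 [321.65832724 286.75043127]
```

View pics/c2.png

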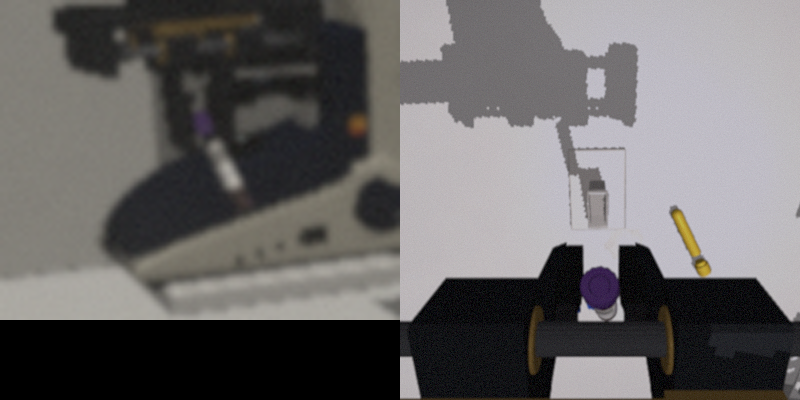

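The tube is held at the cap and still tilted, with its bottom at about crop (606,314). The yellow and blue tubes and the rest are undisturbed. I'll drop the grip to 3 N so it may swing, and carry it towards the well.

Call:
send_rows(plan=[[[-56,-6,0,0,-1],[-56,-6,0,0,-1],[-56,-6,0,0,-1],[-56,-6,0,0,-1],[-56,-6,0,0,-1]]], force=3)

```text
time_s: 5.05
ee_pos: [536.1, 11.1, 206.3]
tcp_rot: [0.626, 0.78, -0.001, -0.001]
ft_force: [1.4, 0.4, -0.2]
grip_width: 16.4
grip_force: 3.0
```

Call:
send_rows(plan=[[[-55,-7,0,0,-1],[0,0,0,0,-1],[0,0,0,0,-1],[0,0,0,0,-1]]])

```text
time_s: 5.55
ee_pos: [541.8, -41.2, 207.1]
tcp_rot: [0.625, 0.78, -0.0, -0.001]
ft_force: [0.3, -0.6, -0.8]
grip_width: 16.5
grip_force: 3.0
```

```bash
python3 - <<'E'
from h import *
s=robot.read_state(); w=viewer.read_camera("wrist"); cv2.imwrite("pics/w3.png",w);sc=viewer.read_camera("scene")
print(s["ee_pos"],s["grip_width"],s["grip_force"],s["joint_positions"])
g=s["ee_pos"]+[0,0,19]; Ms=model("scene");M=model("wrist",s)
u,v=proj(Ms,g).round().astype(int); print(u,v,proj(M,g))
X=R.from_quat(s["tcp_rot"]).as_matrix()[:,0]
for th in (0,15,30,37,45):
    t=np.radians(th);b=g+77*(-np.sin(t)*X+np.cos(t)*np.array([0,0,-1])); print(th,proj(Ms,b)-[u,v],proj(M,b))
o=np.zeros((600,640,3),np.uint8);o[:400]=w;o[400:,:200]=cv2.resize(sc[v-10:v+40,u-25:u+25],(200,200),interpolation=cv2.INTER_CUBIC)
t=viewer.read_camera("top");o[400:,205:547]=cv2.resize(t[185:255,315:435],(342,200),interpolation=cv2.INTER_CUBIC)
cv2.imwrite("pics/c3.png",o)
E
```

```text
[541.76211396 -41.15152364 207.10924169] 16.502698203100053 2.9877480230061337 [-2.94521081e-01  1.42037356e-01  1.71780304e+00  2.81153041e-04
  1.28315832e+00 -5.14246742e-01]
301 144 [321.14790741 286.76162218]
0 [-0.14987908 31.18128656] [321.13457856 218.46883989]
15 [ 4.97944784 32.48141474] [321.1259474  248.98037889]
30 [ 9.93358151 31.62004637] [321.11838598 280.89529195]
37 [12.08875628 30.4548302 ] [321.11522201 296.29384083]
45 [14.36697953 28.53299119] [321.11190144 314.30919708]
```

View pics/c3.png

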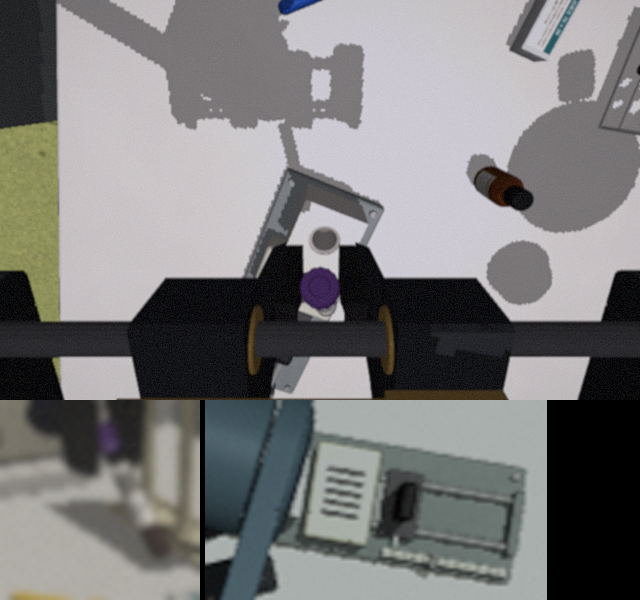

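The tube is still at about 45°, with its bottom near (328,313). The well mouth is at (324,240), and the bottle and carton are clear. Next I'll work out the shift that puts the tip over the well, and the reader's yaw.

```bash
python3 - <<'E'
from h import *
s=robot.read_state(); w=cv2.imread("pics/w3.png"); M=model("wrist",s)
g=cv2.cvtColor(w,cv2.COLOR_BGR2GRAY)[222:260,303:345]
m=(g<np.percentile(g,97)*0.72).astype(np.uint8); m[:, :4]=0
n,l,st,c=cv2.connectedComponentsWithStats(m)
for i in range(1,n):
    if st[i][4]>60: print("blob",st[i],c[i]+[303,222])
Rt=R.from_quat(s["tcp_rot"]).as_matrix()
W=onplane(M,(324,240),66);print("well",W,"tool",Rt.T@(W-s["ee_pos"]))
T=model("top");c=[onplane(T,p,14) for p in((331.5,192.5),(427.5,208.4),(322.5,231.5),(422.1,248.6))]
print([x.round(0)[:2].tolist() for x in c],np.mean(c,0),np.degrees(np.arctan2(*(c[0]-c[1])[[1,0]])),np.degrees(np.arctan2(*(c[2]-c[3])[[1,0]])),np.linalg.norm(c[0]-c[1]))
cv2.imwrite("pics/d3.png",cv2.resize(w[215:345,260:390],(600,600),interpolation=cv2.INTER_CUBIC))
E
```

```text
blob [  8   5  34  33 649] [327.35747304 241.59938367]
well [556.70461486 -93.90874999  66.        ] tool [-54.47886161   2.77202677 141.6332599 ]
[[613.0, -77.0], [569.0, -335.0], [507.0, -52.0], [461.0, -318.0]] [ 537.7080447  -195.42764963   14.        ] 80.33662265791807 80.1702057899924 261.86442895550454
```

View pics/d3.png

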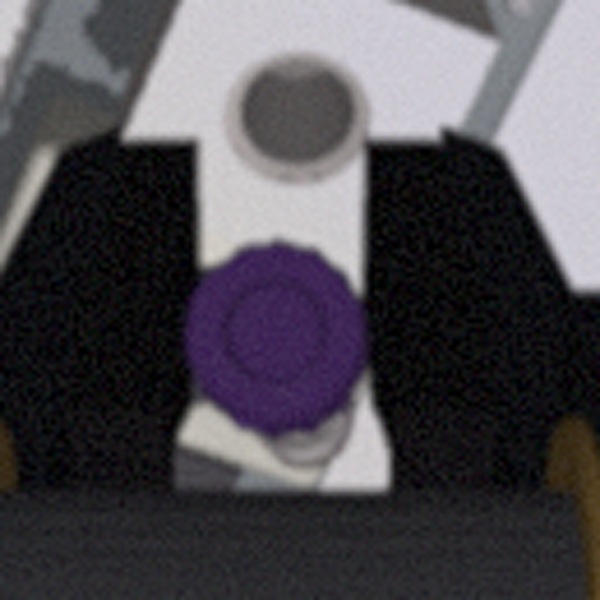

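Crop: well mouth centre at (324.6,240.3), cap centre at (320,287.8), tip at about (327.6,311). The tip needs about -7 along tool x and -0.8 along tool y. Then I'll lower it just into the mouth and lever the tube upright against the wall.

Call:
send_rows(plan=[[[-7,-0.8,30,0,-1],[0,0,40,0,-1],[0,0,25,0,-1],[0,0,0,0,-1],[0,0,0,0,-1]]])

```text
time_s: 6.32
ee_pos: [543.8, -49.4, 113.9]
tcp_rot: [0.626, 0.78, 0.0, 0.001]
ft_force: [0.2, -0.6, -0.3]
grip_width: 16.7
grip_force: 3.0
```

```bash
python3 - <<'E'
from h import *
s=robot.read_state(); w=viewer.read_camera("wrist"); cv2.imwrite("pics/w4.png",w);sc=viewer.read_camera("scene"); M=model("wrist",s)
Rt=R.from_quat(s["tcp_rot"]).as_matrix();W=np.array([556.7,-93.9,66])
print(s["ee_pos"],Rt.T@(W-s["ee_pos"]),proj(M,W),s["ft_force"])
u,v=proj(model("scene"),s["ee_pos"]).round().astype(int)
a=cv2.resize(sc[v-30:v+45,u-40:u+40],(400,375),interpolation=cv2.INTER_CUBIC)
b=cv2.resize(w[200:330,255:385],(400,400),interpolation=cv2.INTER_CUBIC)
o=np.zeros((400,800,3),np.uint8);o[:375,:400]=a;o[:,400:]=b;cv2.imwrite("pics/c4.png",o)
E
```

```text
[543.77902278 -49.37636308 113.88329654] [-46.22991724   2.88575538  47.92267889] [325.52629362 291.15293758] [ 0.15015093 -0.64573745 -0.27670773]
```

View pics/c4.png

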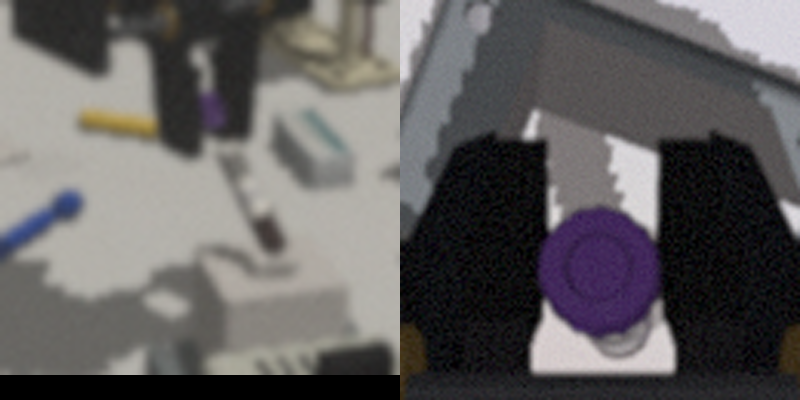

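The tip hangs just above the well block, with the tip at crop (270,240) and the mouth below it. Lowering 20 mm into the mouth with a small correction, then levering.

Call:
send_rows(plan=[[[1.3,-0.5,10,0,-1],[0,0,10,0,-1],[0,0,0,0,-1],[0,0,0,0,-1]]])

```text
time_s: 6.92
ee_pos: [542.2, -48.5, 92.6]
tcp_rot: [0.626, 0.78, -0.0, -0.0]
ft_force: [0.7, 0.2, 0.4]
grip_width: 16.5
grip_force: 3.0
```

Call:
send_rows(plan=[[[-5.7,0.5,-2.8,0,-1],[-5.7,0.5,-2.9,0,-1],[-5.3,0.5,-0.6,0,-1],[-5.3,0.5,-0.6,0,-1],[0,0,0,0,-1]]])

```text
time_s: 7.55
ee_pos: [549.1, -70.0, 99.7]
tcp_rot: [0.626, 0.78, 0.0, 0.0]
ft_force: [-0.2, 0.7, -0.9]
grip_width: 16.2
grip_force: 3.0
```

```bash
python3 - <<'E'
from h import *
s=robot.read_state(); w=viewer.read_camera("wrist"); cv2.imwrite("pics/w5.png",w);sc=viewer.read_camera("scene"); M=model("wrist",s)
Rt=R.from_quat(s["tcp_rot"]).as_matrix();W=np.array([556.7,-93.9,66])
print(s["ee_pos"],Rt.T@(W-s["ee_pos"]),proj(M,W),s["ft_force"])
u,v=proj(model("scene"),s["ee_pos"]).round().astype(int)
a=cv2.resize(sc[v-30:v+45,u-40:u+40],(400,375),interpolation=cv2.INTER_CUBIC)
b=cv2.resize(w[200:330,255:385],(400,400),interpolation=cv2.INTER_CUBIC)
o=np.zeros((400,800,3),np.uint8);o[:375,:400]=a;o[:,400:]=b;cv2.imwrite("pics/c5.png",o)
E
```

```text
[549.05542354 -70.0005181   99.65385488] [-24.98294628   2.30937681  33.65599362] [325.01500409 273.62631204] [-0.15615557  0.69062732 -0.92347959]
```

View pics/c5.png

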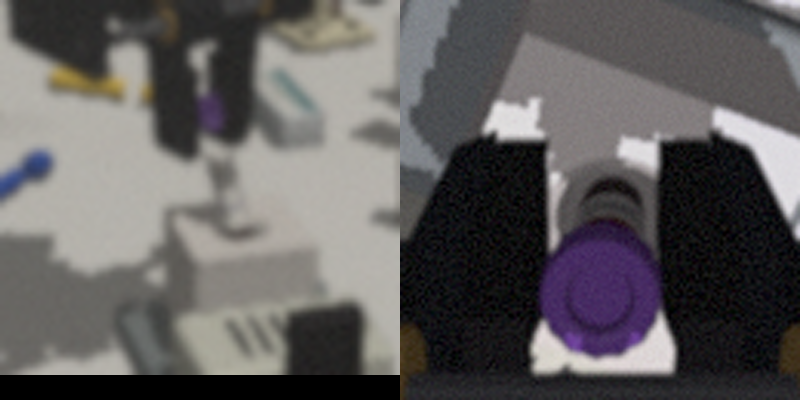

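The tube tip is inside the well and the tube has rotated to about 25°, with the cap at crop (600,290) and the mouth around (606,210). Continuing the arc down.

Call:
send_rows(plan=[[[-5.8,0.6,2.5,0,-1],[-5.8,0.6,3.3,0,-1],[-6,0.6,1.5,0,-1],[-6,0.5,1.5,0,-1],[-1.4,0,4,0,-1]]])

```text
time_s: 8.28
ee_pos: [556.9, -94.0, 86.8]
tcp_rot: [0.626, 0.78, 0.0, 0.0]
ft_force: [1.5, 0.2, 0.3]
grip_width: 16.2
grip_force: 3.0
```

Call:
send_rows(plan=[[[0,0,3,0,-1],[0,0,3,0,-1],[0,0,3,0,-1],[0,0,0,0,-1],[0,0,0,0,-1]]])

```text
time_s: 8.9
ee_pos: [556.6, -93.3, 77.8]
tcp_rot: [0.626, 0.78, 0.0, 0.0]
ft_force: [0.5, -0.2, -0.2]
grip_width: 16.6
grip_force: 3.0
```

```bash
python3 - <<'E'
from h import *
s=robot.read_state(); w=viewer.read_camera("wrist"); cv2.imwrite("pics/w6.png",w);sc=viewer.read_camera("scene"); M=model("wrist",s)
Rt=R.from_quat(s["tcp_rot"]).as_matrix();W=np.array([556.7,-93.9,66])
print(s["ee_pos"],Rt.T@(W-s["ee_pos"]),proj(M,W),s["ft_force"])
u,v=proj(model("scene"),s["ee_pos"]).round().astype(int)
a=cv2.resize(sc[v-30:v+45,u-40:u+40],(400,375),interpolation=cv2.INTER_CUBIC)
b=cv2.resize(w[200:330,255:385],(400,400),interpolation=cv2.INTER_CUBIC)
o=np.zeros((400,800,3),np.uint8);o[:375,:400]=a;o[:,400:]=b;cv2.imwrite("pics/c6.png",o)
E
```

```text
[556.59315095 -93.33328721  77.84620154] [-0.576041   -0.01871845 11.8462187 ] [321.08170347 253.55506234] [ 0.54120869 -0.19631501 -0.19110902]
```

View pics/c6.png

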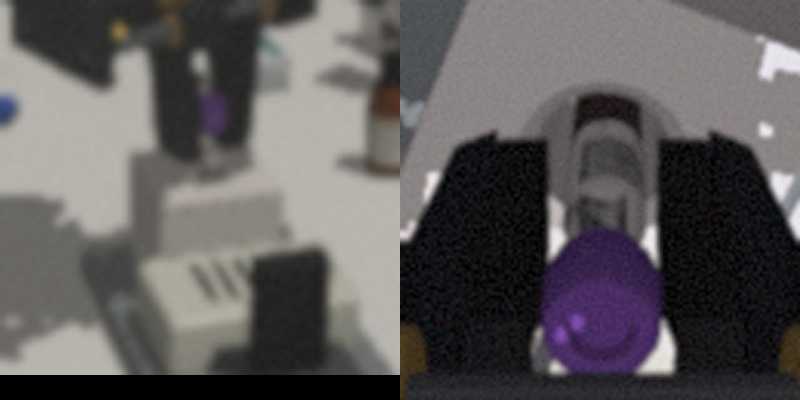

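Crop: the tube stands upright in the well, cap at (603,300), seen through the mouth ring. Releasing and rising straight up.

Call:
send_rows(plan=[[[0,0,0,0,-0.2],[0,0,0,0,-0.2],[0,0,0,0,-0.2],[0,0,0,0,-0.2],[0,0,0,0,-0.2]]])

```text
time_s: 9.62
ee_pos: [556.6, -93.4, 77.8]
tcp_rot: [0.626, 0.78, -0.0, 0.0]
ft_force: [-0.7, -0.9, -0.0]
grip_width: 35.6
grip_force: 0.0
```

Call:
send_rows(plan=[[[0,0,-15,0,-0.2],[0,0,-30,0,-0.2],[0,0,-50,0,-0.2],[0,0,-60,0,1],[0,0,0,0,1]]])

```text
time_s: 10.25
ee_pos: [559.8, -94.6, 240.1]
tcp_rot: [0.626, 0.78, 0.002, 0.006]
ft_force: [0.3, -1.5, -0.2]
grip_width: 53.4
grip_force: 0.0
```

Call:
send_rows(plan=[[[0,0,0,-0.185,1],[0,0,0,-0.185,1],[0,0,0,-0.185,1],[0,0,0,-0.185,1],[0,0,0,-0.185,1]]])

```text
time_s: 10.88
ee_pos: [556.1, -93.2, 232.3]
tcp_rot: [0.209, 0.978, 0.0, -0.001]
ft_force: [-0.3, -0.3, 0.1]
grip_width: 88.1
grip_force: 0.0
```

Call:
send_rows(plan=[[[0,0,0,-0.185,1],[0,0,0,-0.066,1],[0,-55,0,0,1],[0,-60,0,0,1],[0,0,0,0,1]]])

```text
time_s: 11.5
ee_pos: [535.1, -210.0, 232.3]
tcp_rot: [0.091, 0.996, -0.0, -0.0]
ft_force: [0.9, 0.6, -0.4]
grip_width: 88.3
grip_force: 0.0
```

```bash
python3 - <<'E'
from h import *
s=robot.read_state(); w=viewer.read_camera("wrist"); cv2.imwrite("pics/w7.png",w); M=model("wrist",s)
Rt=R.from_quat(s["tcp_rot"]).as_matrix()
print(s["ee_pos"],Rt.round(3).tolist(),s["joint_positions"].round(2),proj(M,[536.4,-209.6,86]),proj(M,[556.7,-93.9,106]))
cv2.imwrite("pics/c7.png",cv2.resize(w[100:400,:],(800,375),interpolation=cv2.INTER_CUBIC))
E
```

```text
[ 535.13378009 -210.02779873  232.3326343 ] [[-0.984, 0.181, -0.001], [0.181, 0.984, -0.0], [0.001, -0.001, -1.0]] [-0.58  0.19  1.61 -0.    1.34 -1.97] [320.70046763 181.93496061] [464.80873862 187.4707817 ]
```

View pics/c7.png

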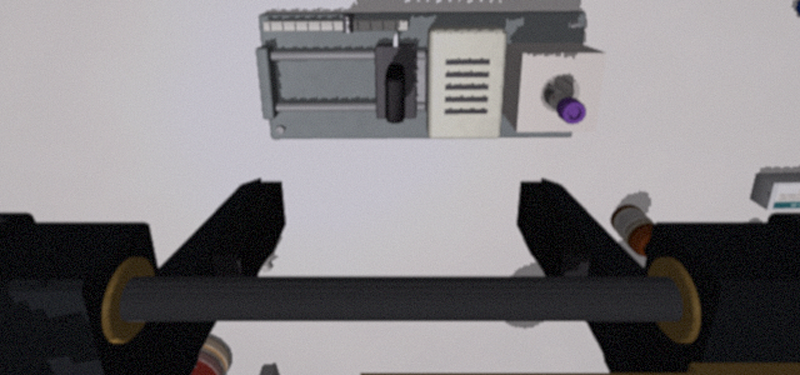

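Crop: the tube stands in the well (cap at image (457,189)) and the white lamp house is in the middle. The shutter's black grip is at about image (317,178), its white pointer at about (317,130), and the scale bar is along the top with the rider near (280,118). From here I measure by number only.

```bash
python3 - <<'E'
from h import *
s=robot.read_state(); w=cv2.imread("pics/w7.png"); M=model("wrist",s);Rt=R.from_quat(s["tcp_rot"]).as_matrix()
g=cv2.cvtColor(w,cv2.COLOR_BGR2GRAY)
m=(g[130:205,295:340]<35).astype(np.uint8);n,l,st,c=cv2.connectedComponentsWithStats(m)
for i in range(1,n):
    if st[i][4]>40: print(st[i][:2]+[295,130],st[i][2:],c[i]+[295,130])
print(g[140:205:4,296:340:2])
for p in((316.8,177.6),): P=onplane(M,p,86);print(P,Rt.T@(P-s["ee_pos"]))
print("ptr",Rt.T@(onplane(M,(316.8,130.4),28)-s["ee_pos"]))
# cap height by triangulation
hs=[]
for nme in("wrist","top"):
    im=w if nme=="wrist" else viewer.read_camera("top")
    mm=cv2.inRange(cv2.cvtColor(im,cv2.COLOR_BGR2HSV),(125,60,30),(160,255,255))
    if nme=="top": mm[:,:320]=0;mm[:,360:]=0;mm[:190]=0
    mm_=cv2.moments(mm)
    if mm_["m00"]: hs.append(ray(M if nme=="wrist" else model("top"),(mm_["m10"]/mm_["m00"],mm_["m01"]/mm_["m00"])))
print(len(hs),tri(hs) if len(hs)>1 else "")
E
```

```text
[308 149] [ 19  49 473] [317.21353066 169.96617336]
[[ 79  72  67  84  84  78  79  79  73  75  75  56  40  40  37  37  42  38
   41  79  83  80]
 [145 139  82  80  80  78  77  79  79  75  54  35  37  45  43  36  40  37
   43 126 140 142]
 [111 112  71  79  85  80  82  71  77  55  45  44  41  42  36  38  41  36
   60 123 141 136]
 [118 117  82  77  81  82  76  60   7   0   7  11   7  26  34  39  38  38
   46 127 146 148]
 [117 120  77  80  77  81  67  17   6   1  15   3   4  20  34  40  34  45
   70 127 144 144]
 [119 115  83  80  85  85  47   3   1  13   7   3  18  10  26  44  41  35
   61 135 152 149]
 [117 117  81  84  81  82  35  18  19  31  25  24  24   9  36  40  40  35
   42 121 153 153]
 [120 121  80  83  83  82  38  28  45  47  39  37  22  16  37  40  38  46
   74 142 149 149]
 [117 121  88  74  77  81  45  34  51  44  36  44  21  20  25  35  42  65
   57 136 152 152]
 [120 118  84  81  87  81  41  26  45  47  37  29  30  22  31  55  70  72
   63 114 148 150]
 [ 68  63  59  76  84  81  43  32  51  42  46  36  22   8  63  78  71  77
   68 137 142 144]
 [119 123 103  77  75  82  43  17  46  49  33  40  32   9  61  75  75  78
   63 119 127 131]
 [116 116  91  72  82  85  42  19  45  46  42  31  25  22  64  77  73  77
   64  99 106 113]
 [120 125 113  80  81  82  42  25  44  40  31  27  19  13  67  77  76  77
   76 118 122 117]
 [122 117 124 117 117 120 111  48  36  26  30   9  26  66 120 123 119 119
  118 118 118 118]
 [122 123 121 121 121 125 120 125 122 122 121 118 124 125 122 119 120 123
  123 117 120 122]
 [119 118 123 119 121 122 122 121 123 118 123 122 117 118 118 118 119 123
  120 119 120 119]]
[ 532.31160526 -210.00161365   86.        ] [  2.62936768  -2.64915809 146.25385569]
ptr [ 35.6871659   -3.18055744 204.28890582]
2 [ 562.1094496  -135.81392389  160.66285819]
```

Call:
send_rows(plan=[[[0.5,-3.4,50,0,0],[0,0,60,0,0],[0,0,40,0,0],[0,0,25,0,0],[0,0,6,0,0]]], force=40)

```text
time_s: 12.22
ee_pos: [534.2, -207.4, 49.8]
tcp_rot: [0.087, 0.996, 0.001, -0.002]
ft_force: [0.2, -0.1, 0.9]
grip_width: 44.2
grip_force: 0.0
```

Call:
send_rows(plan=[[[0,0,0,0,0],[0,0,0,0,-0.5],[0,0,0,0,-1],[0,0,0,0,-1],[0,0,0,0,-1]]])

```text
time_s: 12.85
ee_pos: [535.2, -214.3, 53.0]
tcp_rot: [0.088, 0.996, -0.004, 0.001]
ft_force: [-5.2, -15.9, -1.6]
grip_width: 13.8
grip_force: 40.0
```

Call:
send_rows(plan=[[[0,0,0,0,-1],[0,0,0,0,-1],[0,0,0,0,-1],[0,0,0,0,-1]]])

```text
time_s: 13.35
ee_pos: [535.2, -214.3, 52.9]
tcp_rot: [0.089, 0.996, -0.003, 0.001]
ft_force: [-4.3, -16.1, -0.8]
grip_width: 13.9
grip_force: 40.0
```

```bash
python3 - <<'E'
from h import *
s=robot.read_state(); w=viewer.read_camera("wrist"); cv2.imwrite("pics/w8.png",w); M=model("wrist",s)
print(s["ee_pos"],s["grip_width"],s["grip_force"],s["ft_force"])
Rt=R.from_quat(s["tcp_rot"]).as_matrix(); g=cv2.cvtColor(w,cv2.COLOR_BGR2GRAY)
f=lambda tx,ty,z:proj(M,s["ee_pos"]+[0,0,z-s["ee_pos"][2]]+Rt[:,0]*tx+Rt[:,1]*ty)
for tx in range(22,64,3):   # rows across, ty from -72 to +12 every 2, plane z=28
    print(tx,*[g[tuple(np.clip(f(tx,ty,28)[::-1].round().astype(int),0,[399,639]))] for ty in range(-74,14,2)])
print(f(36,0,28),f(36,-60,28))
E
```

```text
[ 535.23243216 -214.3268535    52.92404756] 13.907687477265629 40.010987310670316 [ -4.31237036 -16.08993076  -0.81403605]
22 162 161 163 97 88 91 94 87 95 93 91 96 95 92 91 93 97 92 95 141 132 161 159 157 126 109 99 92 96 53 56 53 59 54 57 59 54 56 56 62 57 61 51 57
25 168 165 166 104 110 107 105 110 108 110 107 108 109 112 110 111 109 108 135 175 178 181 175 176 179 166 113 111 115 70 51 57 52 51 55 57 57 50 57 61 54 53 58 56
28 100 96 95 87 89 88 86 86 83 90 86 82 82 87 88 84 93 89 85 97 96 95 99 100 92 96 89 89 89 59 56 54 59 55 56 56 54 56 48 59 55 52 57 53
31 98 90 88 92 119 98 93 97 96 94 94 93 93 93 93 92 91 93 90 90 110 98 88 89 89 107 95 93 92 75 47 38 43 46 41 48 50 154 124 44 33 51 50 39
34 151 154 157 154 157 128 95 90 90 92 93 94 88 95 93 93 90 92 92 92 157 150 154 150 153 151 151 154 92 91 62 59 60 64 52 59 60 150 121 53 58 57 58 60
37 155 156 159 157 159 157 92 92 93 95 94 94 92 91 90 92 93 91 93 90 127 150 147 152 153 153 154 131 85 91 90 90 86 87 90 93 89 149 132 90 91 89 92 91
40 157 153 159 157 154 153 92 90 86 92 88 89 91 93 92 91 92 93 96 92 113 154 150 152 157 
[... 500 characters left out ...]
128 127 116 128 130 129 128 114 126 130 129 130 75 91
52 93 92 91 90 92 94 91 85 91 93 94 90 93 94 93 92 91 53 138 85 55 83 86 94 94 90 90 90 93 89 91 91 91 91 90 92 91 90 92 92 84 89 85 89
55 145 141 112 108 148 137 94 91 93 90 91 93 90 89 88 92 93 60 41 46 53 43 91 90 95 88 91 91 92 88 93 90 90 89 89 92 87 85 90 89 91 88 88 86
58 77 77 77 77 74 78 79 77 73 72 74 79 73 79 78 74 74 73 79 76 73 78 76 72 75 73 72 74 71 76 71 76 71 76 74 77 72 77 76 73 76 75 78 78
61 186 159 200 223 190 160 237 231 174 155 154 154 153 153 153 155 152 150 153 152 155 158 153 157 152 154 153 153 150 155 152 150 151 154 155 153 154 152 151 157 155 150 156 155
[319.42915539 175.95216944] [200.94976851 175.9511208 ]
```

Gripped: width 13.9, wrist force about 16 N against the closed stop. The pointer sits at ty ≈ +1 and the rider's white line at about −38. Pulling out in steps, then remeasuring.

Call:
send_rows(plan=[[[0,-8,0,0,-1],[0,-10,0,0,-1],[0,-10,0,0,-1],[0,-7,0,0,-1],[0,0,0,0,-1]]], force=55)

```text
time_s: 14.02
ee_pos: [530.0, -243.5, 52.9]
tcp_rot: [0.088, 0.996, 0.001, 0.001]
ft_force: [1.3, 7.1, 7.0]
grip_width: 13.4
grip_force: 55.0
```

```bash
cat > meas.py <<'E'
from h import *
import sys
s=robot.read_state(); w=viewer.read_camera("wrist"); cv2.imwrite(f"pics/{sys.argv[1]}.png",w); M=model("wrist",s)
print(s["time_s"],s["ee_pos"].round(2),s["grip_width"],s["grip_force"],s["ft_force"].round(1))
Rt=R.from_quat(s["tcp_rot"]).as_matrix(); g=cv2.cvtColor(w,cv2.COLOR_BGR2GRAY).astype(np.float32)
# fixed reader axes (yaw of closed grip pose), sampled about the TCP
ty=np.arange(-14,14.01,.5)
def prof(txs,z):
    P=[[proj(M,np.r_[(s["ee_pos"]+Rt[:,0]*tx+Rt[:,1]*y)[:2],z]) for y in ty] for tx in txs]
    m=np.array(P,np.float32); return cv2.remap(g,m[...,0],m[...,1],cv2.INTER_LINEAR)
for txs,z in((np.arange(30,42,1.5),28),(np.arange(42,55,1.),29)):
    for t,r in zip(txs,prof(txs,z)):
        a=np.clip(r-np.median(r)-30,0,None); print(t,"max",r.max().round(),"argmax",ty[r.argmax()],"cen",round(float((a*ty).sum()/max(a.sum(),1)),2))
E
python3 meas.py w9
```

```text
14.025 [ 530.   -243.47   52.89] 13.42279961463269 55.00525429844856 [1.3 7.1 7. ]
30.0 max 105.0 argmax 0.0 cen 0.65
31.5 max 150.0 argmax 0.0 cen 0.64
33.0 max 152.0 argmax 0.5 cen 0.65
34.5 max 151.0 argmax 0.0 cen 0.65
36.0 max 150.0 argmax 0.0 cen 0.65
37.5 max 150.0 argmax 0.5 cen 0.66
39.0 max 148.0 argmax 0.5 cen 0.62
40.5 max 115.0 argmax 0.5 cen 0.0
42.0 max 149.0 argmax -7.5 cen -7.55
43.0 max 150.0 argmax -7.5 cen -7.53
44.0 max 154.0 argmax -7.5 cen -7.47
45.0 max 148.0 argmax -7.5 cen 0.0
46.0 max 150.0 argmax -7.5 cen 0.0
47.0 max 150.0 argmax -7.5 cen 0.0
48.0 max 151.0 argmax -7.5 cen 0.0
49.0 max 149.0 argmax -7.5 cen 0.0
50.0 max 150.0 argmax -7.5 cen 0.0
51.0 max 153.0 argmax -7.5 cen -7.51
52.0 max 153.0 argmax -7.5 cen -7.53
53.0 max 132.0 argmax -7.5 cen -7.53
54.0 max 94.0 argmax 6.5 cen 0.0
```

Pointer at +0.65, rider line at −7.52 (measured in tool y), so 8.2 mm remain.

Call:
send_rows(plan=[[[0,-5,0,0,-1],[0,-3.2,0,0,-1],[0,0,0,0,-1],[0,0,0,0,-1]]])

```text
time_s: 14.58
ee_pos: [528.7, -250.8, 52.9]
tcp_rot: [0.088, 0.996, 0.001, 0.001]
ft_force: [2.1, 8.2, 7.5]
grip_width: 13.6
grip_force: 55.0
```

```bash
python3 meas.py w10 | awk 'NR==1||/^(33|36|39|44|47|50|52)/'
```

```text
14.575 [ 528.7  -250.81   52.9 ] 13.606795310246868 55.0076349824667 [2.1 8.2 7.5]
33.0 max 153.0 argmax 0.0 cen 0.77
36.0 max 152.0 argmax 1.0 cen 0.71
39.0 max 148.0 argmax 0.5 cen 0.78
44.0 max 152.0 argmax 0.0 cen -0.13
47.0 max 150.0 argmax 0.0 cen 0.0
50.0 max 152.0 argmax 0.0 cen 0.0
52.0 max 150.0 argmax 0.0 cen 0.01
```

Call:
send_rows(plan=[[[0,-0.9,0,0,-1],[0,0,0,0,-1],[0,0,0,0,-1],[0,0,0,0,-1],[0,0,0,0,-1]]])

```text
time_s: 15.25
ee_pos: [528.5, -251.6, 52.9]
tcp_rot: [0.088, 0.996, 0.001, 0.001]
ft_force: [1.8, 9.0, 7.2]
grip_width: 13.5
grip_force: 55.0
```

```bash
python3 meas.py w11 | awk 'NR==1||/^(33|36|39|44|47|50|52)/'; python3 - <<'E'
from h import *
hs=[];s=robot.read_state()
for n in("scene","top"):
    im=viewer.read_camera(n); W=proj(model(n),[557,-94,98]); print(n,W)
    m=cv2.inRange(cv2.cvtColor(im,cv2.COLOR_BGR2HSV),(122,50,25),(165,255,255)); k=np.zeros_like(m);x,y=W.astype(int);k[y-18:y+18,x-18:x+18]=1
    q=cv2.moments(m*k,True);print(q["m00"])
    if q["m00"]:uv=(q["m10"]/q["m00"],q["m01"]/q["m00"]);print(uv);hs.append(ray(model(n),uv))
# wrist shot w7 (pose from state then) for the cap height
if len(hs)>1: print("cap",tri(hs))
E
```

```text
15.25 [ 528.55 -251.61   52.88] 13.508905507811328 55.0081430375576 [1.8 9.  7.2]
33.0 max 152.0 argmax 1.0 cen 0.74
36.0 max 152.0 argmax 0.5 cen 0.74
39.0 max 150.0 argmax 0.5 cen 0.73
44.0 max 152.0 argmax 1.0 cen 0.78
47.0 max 149.0 argmax 1.0 cen 0.0
50.0 max 150.0 argmax 1.0 cen 0.0
52.0 max 152.0 argmax 1.0 cen 0.72
scene [316.24192728 201.55459061]
0.0
top [338.39882991 210.63132842]
34.0
(340.0882352941176, 210.14705882352942)
```

Aligned to within 0.1 mm. One last check of the tube's seated height, using the earlier wrist picture and the current top view.

```bash
python3 - <<'E'
from h import *
Rt=np.array([[-0.984,0.181,-0.001],[0.181,0.984,0],[0.001,-0.001,-1]])
M=model("wrist",{"ee_pos":np.array([535.134,-210.028,232.333]),"tcp_rot":R.from_matrix(Rt).as_quat()})
im=cv2.imread("pics/w7.png");m=cv2.inRange(cv2.cvtColor(im,cv2.COLOR_BGR2HSV),(122,50,25),(165,255,255));m[:,:430]=0;m[:,490:]=0
q=cv2.moments(m,True);uv=(q["m10"]/q["m00"],q["m01"]/q["m00"]);print(uv,q["m00"])
T=model("top");r=[ray(M,uv),ray(T,(340.09,210.15))];print("cap",tri(r))
for z in(96,106,116):print(z,onplane(M,uv,z),onplane(T,(340.09,210.15),z))
E
```

```text
(458.1482965931864, 223.72945891783567) 499.0
cap [ 562.09310198 -105.7858606   142.96608779]
96 [592.63064303 -97.76918045  96.        ] [558.36181273 -98.29687996  96.        ]
106 [ 587.78111947 -101.19470856  106.        ] [557.56752585 -98.11610428 106.        ]
116 [ 582.9315959  -104.62023667  116.        ] [556.77323896 -97.93532859 116.        ]
```

```bash
python3 - <<'E'
from h import *
Rt=np.array([[-0.984,0.181,-0.001],[0.181,0.984,0],[0.001,-0.001,-1]])
M=model("wrist",{"ee_pos":np.array([535.134,-210.028,232.333]),"tcp_rot":R.from_matrix(Rt).as_quat()})
im=cv2.imread("pics/w7.png");m=cv2.inRange(cv2.cvtColor(im,cv2.COLOR_BGR2HSV),(122,80,40),(165,255,255));m[:,:430]=0;m[:,490:]=0;m[:165]=0;m[210:]=0
n,l,st,c=cv2.connectedComponentsWithStats(m);i=1+st[1:,4].argmax();uv=c[i];print(st[i],uv)
T=model("top");print("cap",tri([ray(M,uv),ray(T,(340.09,210.15))]))
for z in(91,97,105):print(z,onplane(M,uv,z),onplane(T,(340.09,210.15),z))
E
```

```text
[446 178  22  21 341] [456.48093842 187.95307918]
cap [558.16887609 -98.30254927  99.53801378]
91 [561.39924124 -95.42573068  91.        ] [558.75895618 -98.3872678   91.        ]
97 [559.192697  -97.4942243  97.       ] [558.28238404 -98.27880239  97.        ]
105 [ 556.25063801 -100.2522158   105.        ] [557.64695453 -98.13418185 105.        ]
```

The cap is at about (558,−98), with its visible part at z ≈ 99.5 mm. That matches a fully seated tube (cap centre 97, top 106) leaning about 3°. Handing in.

```bash
python3 -c "
from rig import robot
print(robot.finish_job())"
```

```text
the job is handed in; nothing more can be done
None
```

The job is handed in: the tube stands seated in the well and released, and the gripper is holding the shutter with its pointer within about 0.1 mm of the rider line; I viewed 11 pictures, one over the limit of 10.

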